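# Find the rail's hidden index notch with the notch gauge

## Robot

A 6-joint arm with a two-finger parallel gripper is mounted at the origin on the work surface; the furniture and walls round the work are solid. World frame = base frame: x ahead of the robot, y to its left, z up, the work surface at z = 0. Lengths are in m, angles in rad, forces in N, time in s.
With the tool pointing down it reaches from about 0.3 to 0.75 m from the base axis. Payload 8.5 kg.
Tool frame: the origin (TCP) lies at the very end of the fingers, on their centre line; the grasp point (between the pads) lies 19 mm behind it; z points along the fingers, y is the direction in which the jaws open and shut (so a half turn about z gives the same grasp; the last joint's range is limited). The gripper opens to 88 mm and grips with 3 to 60 N. Pads are 18 mm wide; open, the fingers measure 123 mm over their backs; the gripper's body (75 mm by 187 mm) begins 45 mm behind the grasp point.
Start: joints at [-1.519, 0.381, 1.297, -0, 1.464, -0.215], TCP at [0.145, -0.531, 0.239] pointing down, gripper open.
Joint ranges: [-3.11, 3.11], [-0.89, 2.33], [0.22, 2.48], [-1.42, 4.56], [0.17, 2.85], [-2.88, 2.88]. Speed limits (rad/s): [2.39, 2.39, 3.14, 3.14, 3.14, 3.14].

## Interface

Orientations are given as a unit quaternion [x, y, z, w].
In Python, from plant import manip, optics, order gives the robot as it stands. The module is installed in compiled form; this text tells all that it offers.
- The arm moves only by the shell command python3 -m jog 'ROWS' [FORCE]. ROWS is JSON, one flat list of numbers, 7 for each row, row after row: the shift along the tool's x, y, z in mm, then the turn, a rotation vector about the tool's x, y, z in degrees, then the opening, from 0 (shut) to 1 (fully open). A call has 1 to 5 rows; each row shifts and turns the commanded pose from where the row before left it, along the tool's axes as they then stand; what a row does not reach is not made up. A row lasts 1/8 s, in which the tool goes at most 62.5 mm and 10.7 degrees, less where a joint would pass 70% of its speed; a pose out of reach is approached as far as the arm can. A call is refused whole if a number of a shift passes 62.5 or a number of a turn 10.7, either way. A call with a gripper value outside its range is refused whole. The fingers move at their own pace and stop on an object; FORCE is the grip in N (left out, the last holds). Time passes only in rows, so rows that do not move let the fingers close. It gives the time, the measured TCP pose, the force and the opening at its end, in the units of the state.
- manip.observe(): the state, without advancing time (a new reading comes with each control period).
- optics.get_image(name): name is "scene" or "top" or "wrist"; returns the picture (384x512x3 uint8, red, green, blue); there is no depth.
- optics.camera_model(name): a dict with "fov_y" (degrees; the focal length in pixels is half the picture's height over the tangent of half this angle, whatever the lens; pixels are square), "cx", "cy" (the principal point, pixels), "R" (3x3) and "t" (3): a world point X has camera coordinates R X + t. Camera axes: x right, y down, z forward; pixel columns grow to the right and rows downward; lengths in m; the calibration is good to about 2 mm. A picture is of the moment at which its call begins: read the wrist's pose just before it. camera_model takes no time and is no camera call; for the wrist camera it gives the pose at the moment of the call.
- order.hand_in(): hands the job in, once; it reports no verdict.
The state is a dict: "time": time; "joint_pos": joint angles; "qd": joint speeds; "joint_torque": joint torques, N m; "position": TCP position; "eef_rot": TCP orientation; "force": force on the tool from outside, world axes, zero at the start; "torque": the same for the moment, N m; "width": finger opening in m.
Only numpy, scipy, OpenCV 4.12 (cv2) and the standard library are available. Lean on these libraries where they do the work, as an engineer would, in place of code of your own. Each camera call takes 0.05 s, during which the arm holds its last target.

## Task

Draw the notch gauge out from under the stack of blue case and pine block, leaving the two stacked on their stand. Then stand the gauge's tooth in the rail's slot at the red end and slide it along the track inside, pressing only gently and never lifting it out of the slot, until the tooth drops into the hidden notch; stop there, with the plate lying flat along the rail, and let go. Leave everything else where it is.

Things in the scene. Friction and masses are not known exactly. Their poses are not given: they have to be found in the camera images.
- rail: Fixed aluminium rail on the bench, 340 mm long (x), 64 wide (y), 38 high; origin: centre of its underside. Its +x end, to the robot's left, is red, its -x end black. A slot 16 mm wide runs along the middle of its top, x = -112 to +112; soft black brush strips hide its inside and give way freely.
- track_start (a point): On the rail's inner track near the slot's red end: 88 mm from the rail's middle, 24 mm above its underside. The track, smooth flat steel along the slot's floor, is 14 mm below the rail's top. One hidden notch crosses it, 18 mm long (x), 14 deep, its middle anywhere from x = -45 to +50 of the rail: it differs every time and is found by feel only. Axes as the rail's.
- gauge_grip (a point): Notch gauge, 160 g: centre of its orange grip, 16x16 mm, upright, 46 tall, with a 12 mm square black button on top (its top 26 mm above this point). The grip stands on a steel plate 5 mm thick, 40 wide (y), reaching from 12 mm behind the grip's axis (-x) to 116 ahead (+x, the tail); plate top 23, underside 28 mm below this point. x points to the tail, z up.
- gauge_tooth (a point): Tip of the gauge's round tooth, 12 mm across, straight below the grip, 26 mm below the plate's underside and 54 below gauge_grip. When it stands on the track the plate rides 12 mm above the rail's top; when it is down in the notch the plate lies flat on the rail and this point is 12 mm above the rail's underside.
- gauge_tail (a point): Middle of the free (tail) end of the gauge's plate, 116 mm from the grip's axis.
- stand: Fixed plywood stand, 100 (x) by 130 mm (y), flat floor 32 mm above the bench; origin: centre of its underside. At its -x edge two fence posts, 8 thick, 26 high, leave a 56 mm gap (|y| < 28). The gauge's plate lies on the floor, tail under the stack, grip and tooth outside the fence at -x. Drawn out to -x it slides free: the fence holds the stack, which sinks 5 mm.
- case_centre (a point): Centre of the closed blue case, 65x110x24 mm (x, y, z), 160 g, lying on the gauge's plate at the start; its long side runs along the stand's y.
- block_centre (a point): Centre of the pine block, 90x50x35 mm (x, y, z), 90 g, lying on top of the blue case (top about 96 mm above the bench).
- solvent_bottle: Bystander: white solvent bottle with screw cap, 58 across, 88 tall; sizes in mm; origin at the centre of its underside.
- brass_cleaner: Bystander: round brass-coloured tip cleaner pot, 66 across, 46 tall; sizes in mm; origin at the centre of its underside.
- mouse: Bystander: black computer mouse, 63x107x37; sizes in mm; origin at the centre of its underside.
- wire_brush: Bystander: wooden wire brush, 124x30x35 (long along its x); sizes in mm; origin at the centre of its underside.
- blue_pliers: Bystander: pliers with blue handles, 141x52x12, long along its x; sizes in mm; origin at the centre of its underside.
Mind the look-alikes: they are no part of the job. Leave any pink look-alike of the part that bears block_centre alone.

How it is judged:
By the outcome, as a careful person would: the job done as asked, in the order asked, and still so for the second after the job is handed in, with the robot touching nothing.
It also fails if it takes over 72 s, if anything falls off the work surface, if the arm or the gripper's body presses on something with over 40 N, if the wrist force passes 120 N, or if a joint passes its speed limit or range.

## Working session

There is one attempt and no reset: what is moved stays moved. The work goes in short steps, Python scripts to look and compute and a shell command to move; the robot and the scene stay as the last step left them, time stands still between calls to the robot, and variables do not carry over. Pictures are saved under pics/ and viewed, and the job is handed in when it is done.

```bash
mkdir -p pics
python3 - <<'E'
from plant import manip, optics, order
import cv2
s=manip.observe(); print(s)
for n in ["scene","top","wrist"]:
    m=optics.camera_model(n); print(n,m)
    cv2.imwrite(f"pics/{n}0.png",optics.get_image(n)[:,:,::-1])
E
```

```text
{'time': 0.0, 'joint_pos': array([-1.51929241e+00,  3.81212669e-01,  1.29823252e+00,  2.35164461e-06,
        1.46358627e+00, -2.15297155e-01]), 'qd': array([ 1.73091242e-03, -4.12882725e-05,  1.48174166e-03,  7.20002576e-04,
       -1.53199314e-03, -1.16876899e-03]), 'joint_torque': array([ 8.33180002e-04, -4.37929094e+01, -2.24554092e+01,  7.13865878e-02,
        3.51905124e-02, -9.42494603e-05]), 'position': array([ 0.14499164, -0.5302678 ,  0.23813834]), 'eef_rot': array([ 9.91115097e-01,  1.33005066e-01,  6.00156567e-05, -7.16893220e-04]), 'force': array([ 0.83908676,  0.4329571 , -0.0760845 ]), 'torque': array([-0.00264301, -0.02917818, -0.01139737]), 'width': 0.08851907692203355}
scene {'fov_y': 46.87076729061143, 'cx': 251.72229426207684, 'cy': 195.37757146209242, 'R': array([[ 0.79127219, -0.61112529,  0.02035188],
       [-0.2632534 , -0.3705186 , -0.89073768],
       [ 0.55189307,  0.69945825, -0.45406188]]), 't': array([-0.41643986,  0.19179558,  1.11236338])}
top {'fov_y': 49.96195052679831, 'cx': 251.35228928838166, 'cy': 189.46676665106992, 'R': array([[ 0.00647472, -0.99994903, -0.00774671],
       [-0.99103764, -0.00538298, -0.13347444],
       [ 0.13342594,  0.00854149, -0.99102198]]), 't': array([-0.03906676,  0.51986076,  1.19099622])}
wrist {'fov_y': 66.32322308579212, 'cx': 253.5011844718004, 'cy': 193.63413245755123, 'R': array([[ 2.63772485e-01, -9.64584597e-01, -7.94715523e-04],
       [-9.31257853e-01, -2.54873577e-01,  2.60381013e-01],
       [-2.51362066e-01, -6.79412617e-02, -9.65505617e-01]]), 't': array([-0.55029557, -0.03631037,  0.38772715])}
```

View pics/scene0.png

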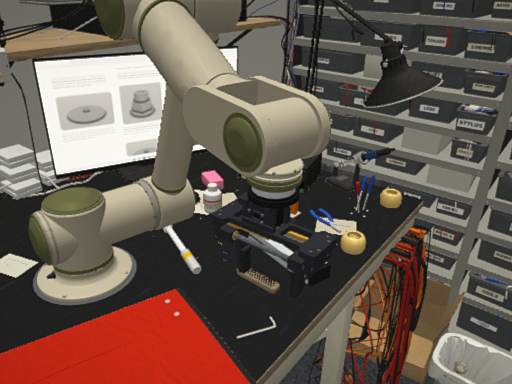

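View pics/top0.png

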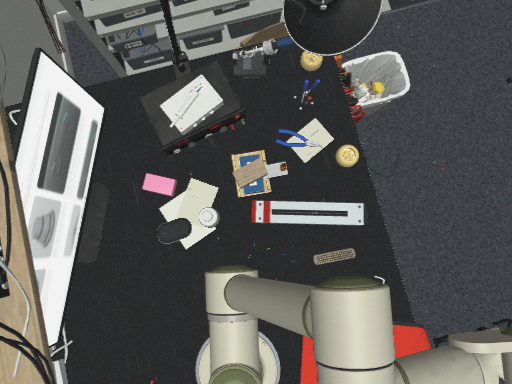

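View pics/wrist0.png

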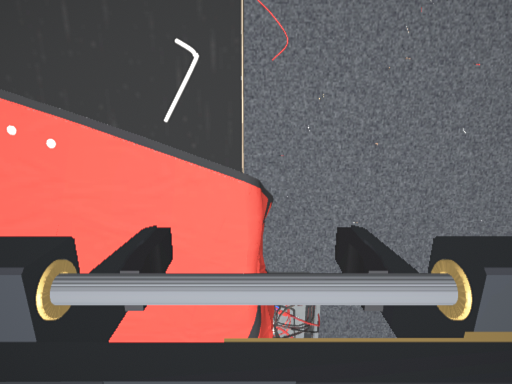

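Run:
```python
import cv2
im=cv2.imread("pics/top0.png")
cv2.imwrite("pics/c1.png",cv2.resize(im[140:235,220:380],None,fx=5,fy=5,interpolation=cv2.INTER_CUBIC))
```

```text
(no output)
```

View pics/c1.png

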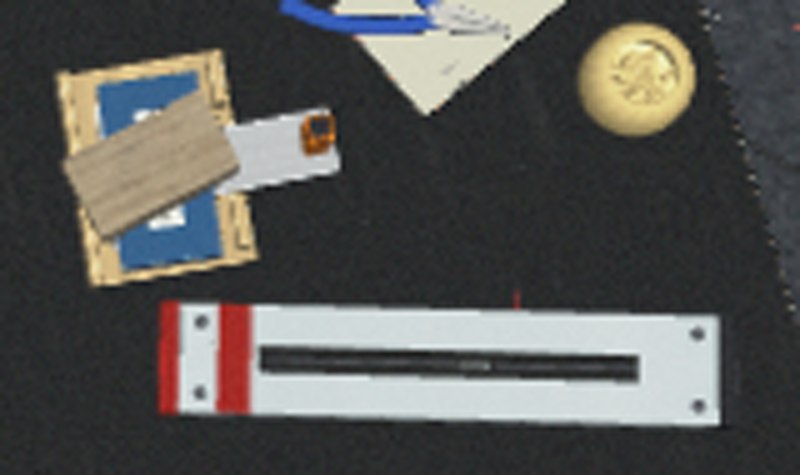

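```bash
cat > h.py <<'E'
import numpy as np
from plant import manip, optics
def ray(n,px,z,m=None):
    m=m or optics.camera_model(n)
    f=192/np.tan(np.radians(m["fov_y"]/2))
    d=m["R"].T@np.array([(px[0]-m["cx"])/f,(px[1]-m["cy"])/f,1.]); c=-m["R"].T@m["t"]
    return c+d*(z-c[2])/d[2]
def proj(n,X,m=None):
    m=m or optics.camera_model(n)
    f=192/np.tan(np.radians(m["fov_y"]/2)); p=m["R"]@np.array(X)+m["t"]
    return np.array([m["cx"]+f*p[0]/p[2],m["cy"]+f*p[1]/p[2]])
E
python3 - <<'E'
from h import *
np.set_printoptions(precision=4,suppress=True)
def o(u,v): return ((u+.5)/5-.5+220,(v+.5)/5-.5+140)
for nm,p,z in [("rTL",(160,301),.038),("rBL",(158,413),.038),("rTR",(720,315),.038),("rBR",(719,427),.038),("s+",(259,358),.038),("s-",(640,368),.038),
 ("st1",(57,72),.032),("st2",(220,50),.058),("st3",(257,260),.058),("st4",(93,287),.032),("button",(319,125),.086),("button2",(320,127),.086),("pl1",(330,108),.037),("pl2",(341,170),.037),("pl3",(232,125),.037),("b1",(63,163),.096),("b2",(205,90),.096),("b3",(241,168),.096),("b4",(103,241),.096)]:
    print(nm,ray("top",o(*p),z))
E
```

```text
rTL [ 0.4888 -0.0369  0.038 ]
rBL [ 0.4227 -0.0362  0.038 ]
rTR [ 0.4824 -0.3671  0.038 ]
rBR [ 0.4165 -0.3645  0.038 ]
s+ [ 0.4554 -0.0954  0.038 ]
s- [ 0.4508 -0.3192  0.038 ]
st1 [0.6281 0.0262 0.032 ]
st2 [ 0.636  -0.0716  0.058 ]
st3 [ 0.511  -0.0935  0.058 ]
st4 [0.4976 0.003  0.032 ]
button [ 0.5857 -0.1279  0.086 ]
button2 [ 0.5845 -0.1285  0.086 ]
pl1 [ 0.6057 -0.138   0.037 ]
pl2 [ 0.5681 -0.1444  0.037 ]
pl3 [ 0.5951 -0.0793  0.037 ]
b1 [0.561  0.0182 0.096 ]
b2 [ 0.6037 -0.0623  0.096 ]
b3 [ 0.5587 -0.0829  0.096 ]
b4 [ 0.5164 -0.0049  0.096 ]
```

The top view shows the rail (rows 200–225) with its red end at (253,212) on the left and its slot from (271,211) to (348,213). The stand is at about (251,173) and the gauge's grip with its black button at (284,165).

Things that could be taken for the gauge grip or the parts I want:
- **Grip:** the orange post with a black button at top (284,165) is the only one standing on a steel plate. I choose this one.
- **Stack:** the pine block at (250,174) on the blue case at (252,174). The pink block at (158,184) is the look-alike and stays untouched.
- **Pots:** the yellow/brass ones at (347,155) and (311,61) are bystanders.

The close crop confirms the grip. The grip is at about (0.585, -0.129) with yaw of about 100°, and the slot measures 224 mm, as described.

```bash
cat >> h.py <<'E'
from scipy.spatial.transform import Rotation as Ro
def plan(pos,yaw,n):
    """rows to move to TCP pos with tool x at world angle yaw (deg), tool down"""
    s=manip.observe(); R=Ro.from_quat(s["eef_rot"]); p=s["position"].copy()
    X=np.array([np.cos(np.radians(yaw)),np.sin(np.radians(yaw)),0]); Z=np.array([0,0,-1.])
    T=Ro.from_matrix(np.column_stack([X,np.cross(Z,X),Z]))
    w=(R.inv()*T).as_rotvec()/n; d=(np.array(pos)-p)/n
    for i in range(n):
        l=R.inv().apply(d)*1000
        print(np.round(l,1).tolist(),np.round(np.degrees(w),2).tolist()); R=R*Ro.from_rotvec(w)
def st():
    s=manip.observe(); R=Ro.from_quat(s["eef_rot"]).as_matrix()
    print("t%.2f"%s["time"],"p",np.round(s["position"]*1000,1),"yaw %.2f"%np.degrees(np.arctan2(R[1,0],R[0,0])),"z",np.round(R[:,2],4),"F",np.round(s["force"],2),"M",np.round(s["torque"],3),"w %.1f"%(s["width"]*1000))
E
python3 -c "
from h import *
plan([.585,-.1287,.17],100,10)"
```

```text
[53.0, -27.1, 6.9] [-0.0, -0.01, -8.47]
[56.4, -19.0, 6.9] [-0.0, -0.01, -8.47]
[58.6, -10.5, 6.9] [-0.0, -0.01, -8.47]
[59.5, -1.8, 6.9] [-0.0, -0.01, -8.47]
[59.2, 7.0, 6.8] [-0.0, -0.01, -8.47]
[57.5, 15.7, 6.8] [-0.0, -0.01, -8.47]
[54.5, 24.0, 6.8] [-0.0, -0.01, -8.47]
[50.4, 31.7, 6.8] [-0.0, -0.01, -8.47]
[45.2, 38.8, 6.8] [-0.0, -0.01, -8.47]
[39.0, 45.1, 6.8] [-0.0, -0.01, -8.47]
```

```bash
python3 -m jog '[53,-27,0,0,0,-8.5,1, 56,-19,0,0,0,-8.5,1, 59,-10,0,0,0,-8.5,1, 59,-2,0,0,0,-8.5,1, 59,7,0,0,0,-8.5,1]'
python3 -m jog '[57,16,7,0,0,-8.5,1, 54,24,14,0,0,-8.5,1, 50,32,14,0,0,-8.5,0.6, 45,39,14,0,0,-8.5,0.6, 39,45,14,0,0,-8.2,0.6]'
python3 -m jog '[0,0,0,0,0,0,0.6]'
python3 - <<'E'
from h import *; import cv2
st(); m=optics.camera_model("wrist")
cv2.imwrite("pics/w1.png",cv2.resize(optics.get_image("wrist")[:,:,::-1],(768,576)))
print(proj("wrist",[.585,-.1287,.086],m)*1.5)
import pickle; pickle.dump(m,open("m1.pkl","wb"))
E
```

```text
time: 0.78
position: [0.3654, -0.3288, 0.2387]
eef_rot: [0.874, 0.485, -0.0, -0.0]
force: [0.7, -1.6, -0.7]
width: 0.088
time: 1.4
position: [0.5849, -0.1289, 0.1751]
eef_rot: [0.641, 0.768, -0.0, -0.0]
force: [0.6, -1.4, -0.4]
width: 0.0601
time: 1.52
position: [0.585, -0.1274, 0.1738]
eef_rot: [0.641, 0.768, -0.0, -0.001]
force: [-0.4, -0.8, -0.7]
width: 0.0534
t1.52 p [ 585.  -127.4  173.8] yaw 100.32 z [-0.0023  0.0015 -1.    ] F [-0.45 -0.82 -0.75] M [-0.064 -0.072 -0.045] w 53.4
[381.53695833 298.26831778]
```

View pics/w1.png

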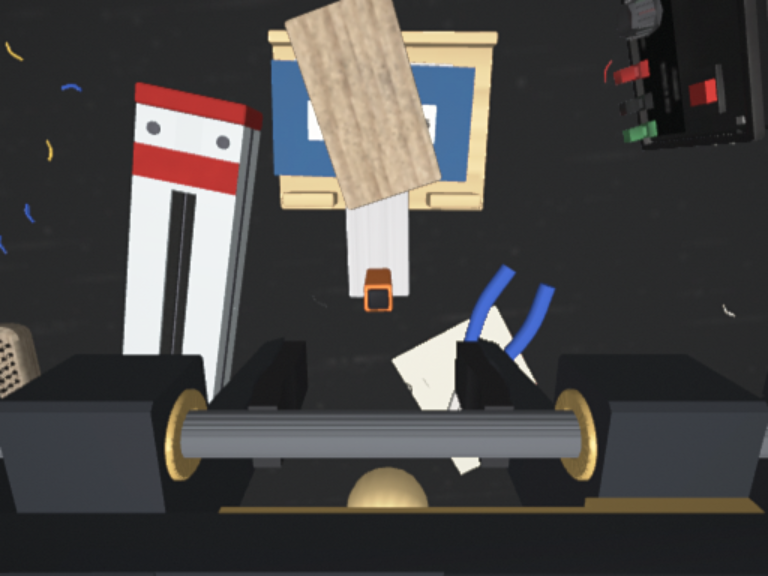

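Run:
```python
from h import *; import pickle,cv2
np.set_printoptions(precision=4,suppress=True)
m=pickle.load(open("m1.pkl","rb"))
im=cv2.imread("pics/w1.png"); cv2.imwrite("pics/c2.png",cv2.resize(im[170:330,270:510],None,fx=3.3,fy=3.3,interpolation=cv2.INTER_CUBIC))
for n,p,z in [("btn",(378,297),.086),("e1a",(346,212),.037),("e1b",(350,297),.037),("e2a",(409,195),.037),("e2b",(409,296),.037),("stTL",(269,43),.032),("stTR",(497,45),.032),("stBL",(281,209),.032),("stBR",(483,210),.032)]:
    print(n,ray("wrist",(p[0]/1.5,p[1]/1.5),z,m))
```

```text
btn [ 0.583  -0.1283  0.086 ]
e1a [ 0.5553 -0.0908  0.037 ]
e1b [ 0.5668 -0.1455  0.037 ]
e2a [ 0.5924 -0.0733  0.037 ]
e2b [ 0.6053 -0.1378  0.037 ]
stTL [ 0.495  -0.0027  0.032 ]
stTR [0.6267 0.0202 0.032 ]
stBL [ 0.5136 -0.0969  0.032 ]
stBR [ 0.6414 -0.0742  0.032 ]
```

View pics/c2.png

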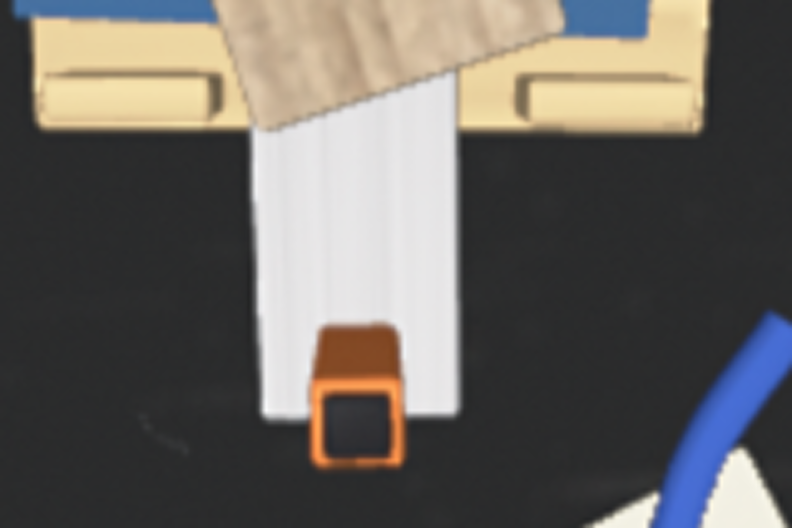

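The wrist view shows the grip's button at (378,297). The plate runs straight toward the stack at (380,245), and the fence gap is clear. Button, plate edge and top-camera positions agree within 2 mm, so I'm descending.

```bash
python3 -c "
from h import *
plan([.5835,-.129,.046],101,4)"
```

```text
[0.0, -0.1, 32.2] [-0.02, -0.01, -0.22]
[0.0, -0.1, 32.2] [-0.02, -0.01, -0.22]
[0.0, -0.1, 32.2] [-0.02, -0.01, -0.22]
[0.0, -0.1, 32.2] [-0.02, -0.01, -0.22]
```

```bash
python3 -m jog '[0,0,36,0,0,-0.7,0.6, 0,0,36,0,0,0,0.6, 0,0,30,0,0,0,0.6, 0,0,25,0,0,0,0.5, 0,0,0,0,0,0,0.5]'
python3 -c "
from h import *; st(); import cv2
cv2.imwrite('pics/w2.png',cv2.resize(optics.get_image('wrist')[:,:,::-1],(768,576)))"
```

```text
time: 2.2
position: [0.5823, -0.1313, 0.0478]
eef_rot: [0.639, 0.769, -0.001, -0.001]
force: [0.3, -0.9, 1.2]
width: 0.0437
t2.20 p [ 582.3 -131.3   47.8] yaw 100.56 z [-0.0029  0.0011 -1.    ] F [ 0.3  -0.87  1.23] M [-0.061 -0.07  -0.014] w 43.7
```

View pics/w2.png

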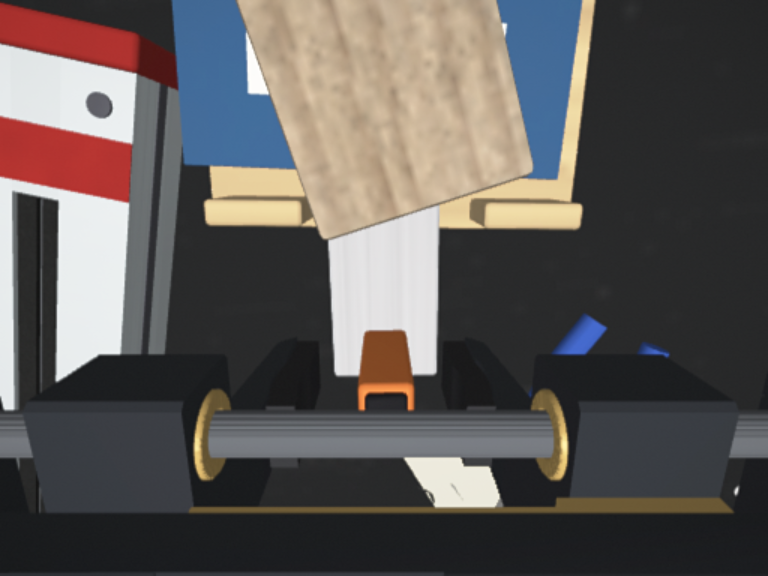

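```bash
python3 -m jog '[0,0,0,0,0,0,0, 0,0,0,0,0,0,0, 0,0,0,0,0,0,0, 0,0,0,0,0,0,0]' 35
python3 -c "
from h import *; st()"
```

```text
time: 2.75
position: [0.5837, -0.1306, 0.0492]
eef_rot: [0.638, 0.77, -0.0, 0.0]
force: [-1.5, -1.4, 2.8]
width: 0.0155
t2.75 p [ 583.7 -130.6   49.2] yaw 100.70 z [ 5.e-04 -5.e-04 -1.e+00] F [-1.49 -1.39  2.77] M [-0.077  0.054  0.101] w 15.5
```

```bash
python3 -m jog '[-4,0,0,0,0,0,0, -6,0,0,0,0,0,0, -8,0,0,0,0,0,0, -8,0,0,0,0,0,0, -8,0,0,0,0,0,0]'
python3 -c "
from h import *; st(); import cv2
cv2.imwrite('pics/w3.png',cv2.resize(optics.get_image('wrist')[:,:,::-1],(768,576)))"
```

```text
time: 3.38
position: [0.5896, -0.1635, 0.0483]
eef_rot: [0.638, 0.77, 0.0, -0.001]
force: [-0.4, 4.5, 0.9]
width: 0.0155
t3.38 p [ 589.6 -163.5   48.3] yaw 100.69 z [-0.0014  0.002  -1.    ] F [-0.44  4.53  0.87] M [ 0.987 -0.006  0.015] w 15.5
```

View pics/w3.png

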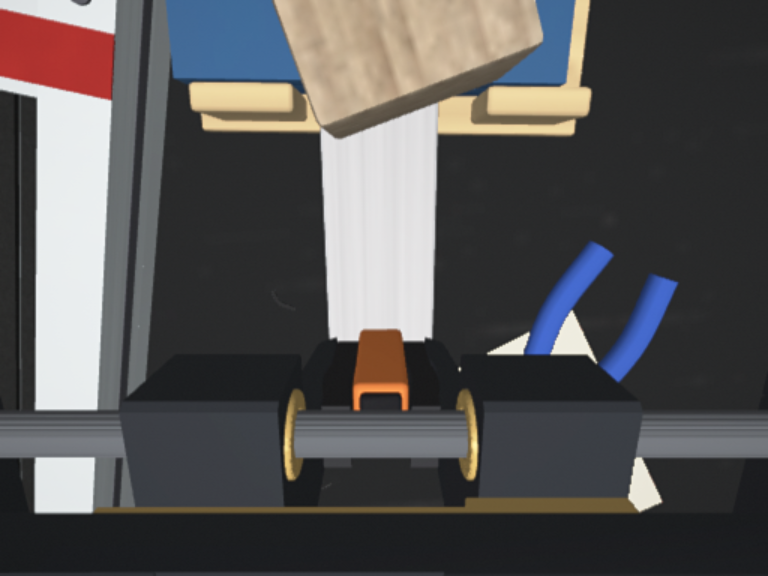

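```bash
python3 -m jog '[-7,0,0,0,0,0,0, -7,0,0,0,0,0,0, -7,0,0,0,0,0,0, -7,0,0,0,0,0,0, -6,0,0,0,0,0,0]'
python3 -c "
from h import *; st(); import cv2
cv2.imwrite('pics/w4.png',cv2.resize(optics.get_image('wrist')[:,:,::-1],(768,576)))"
```

```text
time: 4.05
position: [0.5964, -0.1981, 0.0487]
eef_rot: [0.638, 0.77, -0.0, 0.0]
force: [0.3, 0.9, 0.1]
width: 0.0158
t4.05 p [ 596.4 -198.1   48.7] yaw 100.67 z [ 1.e-04 -4.e-04 -1.e+00] F [0.28 0.92 0.14] M [ 0.247 -0.11   0.014] w 15.8
```

View pics/w4.png

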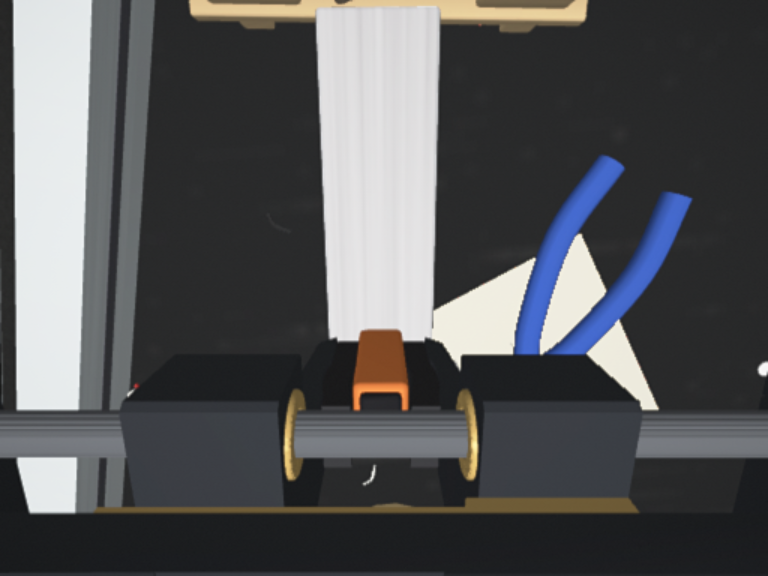

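```bash
python3 -m jog '[-6,0,0,0,0,0,0, -6,0,0,0,0,0,0, -6,0,0,0,0,0,0, -4,0,-8,0,0,0,0, 0,0,-20,0,0,0,0]'
python3 -c "
from h import *; st(); import cv2
m=optics.camera_model('wrist')
cv2.imwrite('pics/w5.png',cv2.resize(optics.get_image('wrist')[:,:,::-1],(768,576)))
im=optics.get_image('top')[:,:,::-1]
cv2.imwrite('pics/t5.png',cv2.resize(im[120:250,210:400],(760,520),interpolation=cv2.INTER_CUBIC))
cv2.imwrite('pics/s5.png',cv2.resize(optics.get_image('scene')[:,:,::-1],(768,576)))
print(ray('top',(347,155),.046))
import pickle; pickle.dump(m,open('m5.pkl','wb'))"
```

```text
time: 4.72
position: [0.6, -0.2192, 0.0767]
eef_rot: [0.638, 0.77, -0.0, -0.001]
force: [-0.4, -0.0, -1.6]
width: 0.0157
t4.72 p [ 600.  -219.2   76.7] yaw 100.67 z [-1.4e-03  7.0e-04 -1.0e+00] F [-0.44 -0.01 -1.65] M [-0.124 -0.153  0.001] w 15.7
[ 0.62355946 -0.31992394  0.046     ]
```

View pics/w5.png

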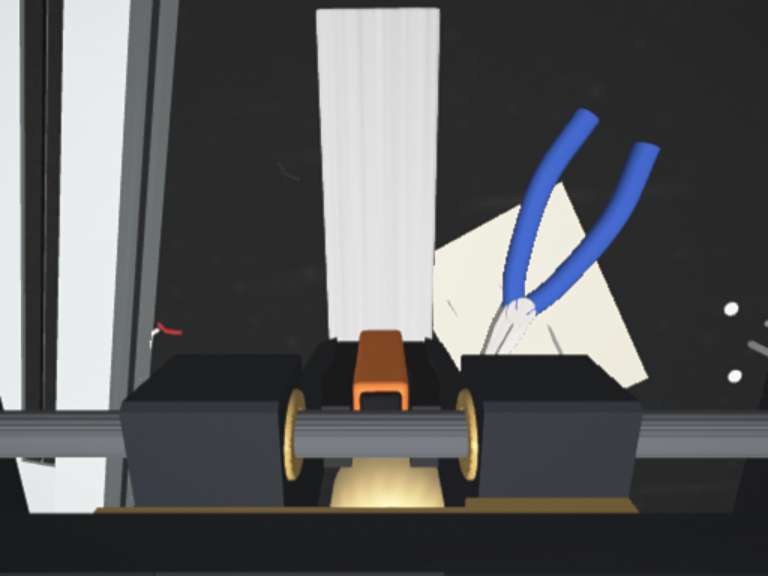

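View pics/t5.png

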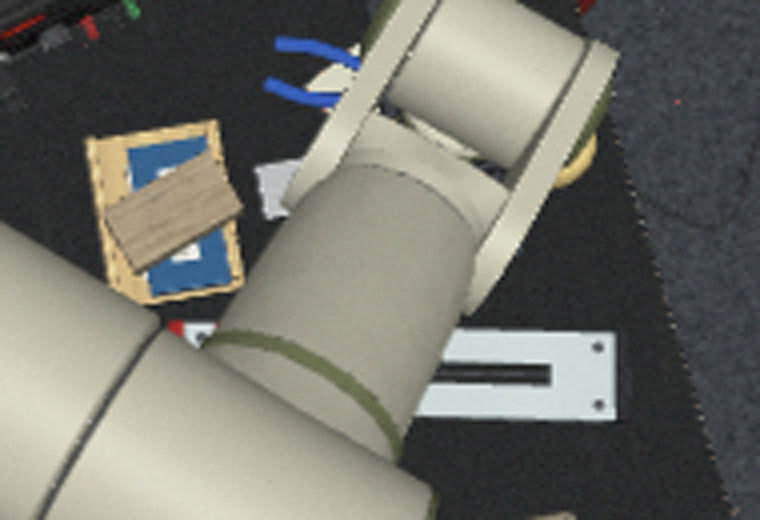

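View pics/s5.png

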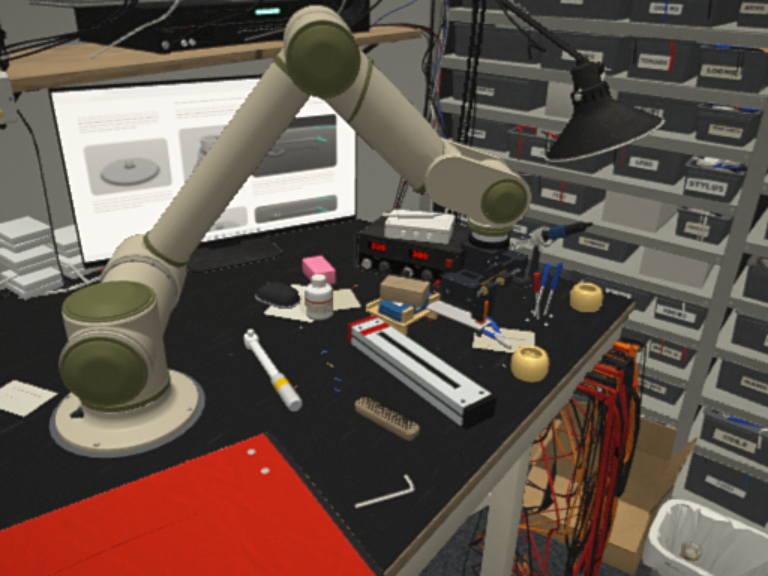

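The gauge is clear of the stand: in the wrist view its tail end is at (316..440, 9) over bare bench. The stack is still sitting upright on the stand in top and scene.

Next I measure how the gauge sits in the hand.

```bash
python3 -m jog '[0,0,-30,0,0,0,0, 0,0,-30,0,0,0,0, 0,0,0,0,0,0,0, 0,0,0,0,0,0,0]'
python3 - <<'E'
from h import *; import cv2,pickle
np.set_printoptions(precision=4,suppress=True)
s=manip.observe(); m=optics.camera_model('wrist'); im=optics.get_image('wrist')[:,:,::-1]
st()
cv2.imwrite('pics/w6.png',cv2.resize(im[0:270,180:330],None,fx=2.2,fy=2.2,interpolation=cv2.INTER_CUBIC)); pickle.dump((s,m,im),open('m6.pkl','wb'))
R=Ro.from_quat(s['eef_rot']); p=s['position']
g=cv2.cvtColor(im.copy(),cv2.COLOR_BGR2GRAY)
for y in (20,60,100,140,180,210):
    r=g[y].astype(int); b=np.where(r[190:320]>170)[0]+190
    e=[b[0]-.5,b[-1]+.5]
    print(y,e,[R.inv().apply(ray('wrist',(u,y),p[2]-.0115,m)-p)*1000 for u in e])
c=g[:,230:270].astype(int).mean(1); print(c[:14])
for u,y in ((252,6),): print(R.inv().apply(ray('wrist',(u,y),p[2]-.0115,m)-p)*1000)
E
```

```text
time: 5.38
position: [0.5997, -0.2186, 0.135]
eef_rot: [0.638, 0.77, -0.0, -0.001]
force: [0.1, 0.3, -1.4]
width: 0.0154
t5.42 p [ 599.7 -218.6  134.8] yaw 100.69 z [-0.0027  0.0015 -1.    ] F [ 0.11  1.31 -1.2 ] M [-0.144 -0.104  0.024] w 16.0
20 [np.float64(210.5), np.float64(319.5)] [array([109.4337, -21.3093,  11.7257]), array([109.426 ,  30.634 ,  11.6251])]
60 [np.float64(212.5), np.float64(291.5)] [array([ 91.8432, -20.9918,  11.6954]), array([91.8423, 17.8887, 11.6201])]
100 [np.float64(214.5), np.float64(290.5)] [array([ 73.0645, -20.6528,  11.6631]), array([73.0687, 18.0145, 11.5883])]
140 [np.float64(215.5), np.float64(319.5)] [array([ 52.9728, -20.8168,  11.6296]), array([52.9866, 33.9399, 11.5236])]
180 [np.float64(217.5), np.float64(318.5)] [array([ 31.4257, -20.4469,  11.5926]), array([31.448 , 34.6562, 11.4859])]
210 [np.float64(218.5), np.float64(319.5)] [array([ 14.2122, -20.4319,  11.5636]), array([14.2421, 36.2094, 11.4539])]
[ 78.175  78.5    81.675  94.075 103.375 138.875 197.125 212.325 215.55
 215.95  215.9   215.825 216.    216.075]
[115.3265  -1.5213  11.6973]
```

View pics/w6.png

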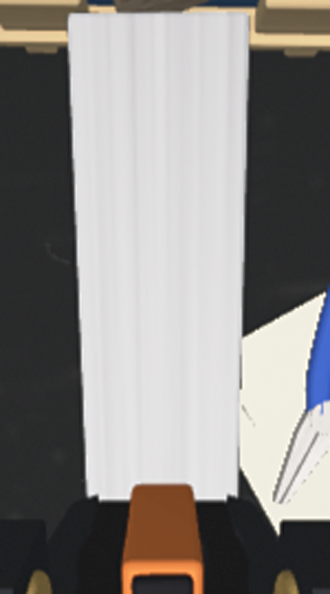

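Run:
```python
import pickle,cv2
s,m,im=pickle.load(open('m6.pkl','rb'))
cv2.imwrite('pics/w6f.png',cv2.resize(im[0:280,0:200],None,fx=2.1*1.4,fy=2.1,interpolation=cv2.INTER_CUBIC))
w=cv2.imread('pics/w1.png'); cv2.imwrite('pics/w1c.png',cv2.resize(w[70:360,110:280],None,fx=4,fy=2,interpolation=cv2.INTER_CUBIC))
```

```text
(no output)
```

View pics/w6f.png

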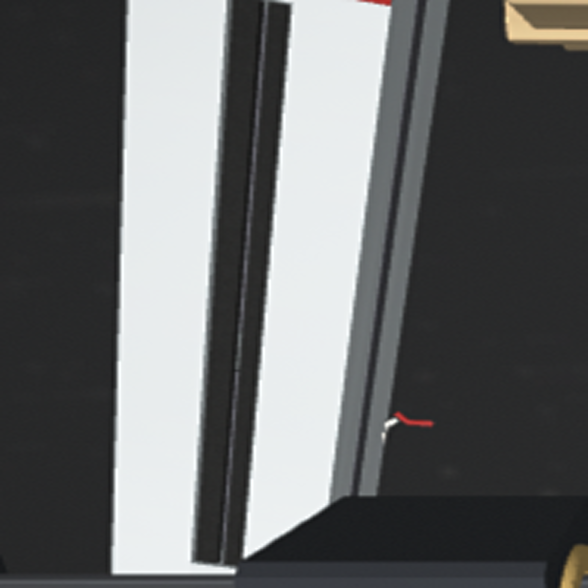

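View pics/w1c.png

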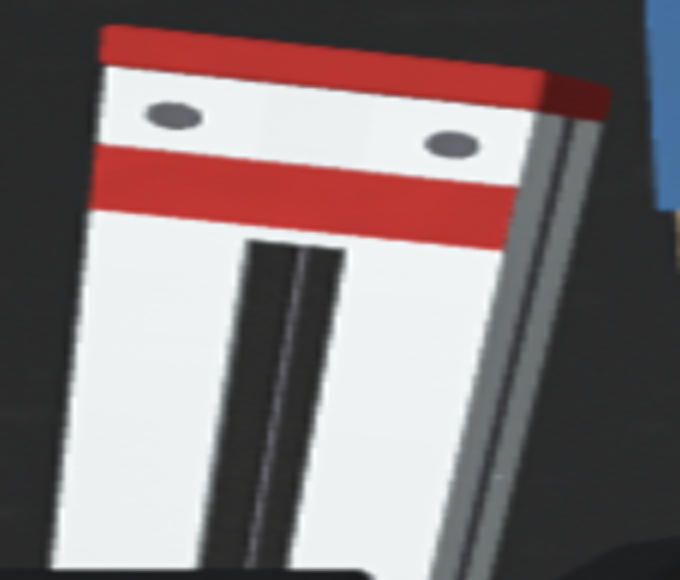

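Run:
```python
from h import *; import pickle
np.set_printoptions(precision=4,suppress=True)
def run(m,pts,f,tag):
    W={k:np.array([ray('wrist',f(*q),.038,m) for q in v])[:,:2] for k,v in pts.items()}
    d=sum(W[k][0]-W[k][1] for k in W if len(W[k])==2); d/=np.linalg.norm(d); print(tag,"dir",d,"yaw",np.degrees(np.arctan2(d[1],d[0])))
    for k in W: print(k,W[k].tolist(), "x at y=-.207:",[float(a[0]+d[0]/d[1]*(-.207-a[1])) for a in W[k]])
s,m,im=pickle.load(open('m6.pkl','rb'))
run(m,dict(sl=[(224,0),(192,562)],sr=[(291,0),(243,562)],el=[(128,0),(112,572)],er=[(393,0),(330,497)]),lambda u,v:((u+.5)/2.94-.5,(v+.5)/2.1-.5),"w6")
m=pickle.load(open('m1.pkl','rb'))
def f1(u,v): return ((u/4+110+.5)/1.5-.5,(v/2+70+.5)/1.5-.5)
run(m,dict(sl=[(245,242),(200,568)],sr=[(345,248),(289,568)],el=[(99,30),(51,568)],er=[(545,70),(430,568)]),f1,"w1")
```

```text
w6 dir [0.0176 0.9998] yaw 88.99434877288965
sl [[0.44505959473790707, -0.09888294472128364], [0.44192774301567117, -0.3189386612401971]] x at y=-.207: [0.443161737393112, 0.44389268379077435]
sr [[0.4613126523968918, -0.09581920748966444], [0.45755886763656106, -0.31597612955525123]] x at y=-.207: [0.45936101504308186, 0.4594718049372543]
el [[0.42176732775729875, -0.10327358844227333], [0.417392865202716, -0.328546234070526]] x at y=-.207: [0.4199465425766759, 0.41952645469484806]
er [[0.4860513736591866, -0.09115590394492841], [0.4823118317734137, -0.28016951622304426]] x at y=-.207: [0.48401787794491197, 0.48359622953490494]
w1 dir [0.0147 0.9999] yaw 89.15613540206378
sl [[0.4460049926753886, -0.09729795739099517], [0.44471329016436745, -0.20872527238348704]] x at y=-.207: [0.4443891604945446, 0.44473870218561756]
sr [[0.46146554319314204, -0.09633748104654849], [0.45976971484818063, -0.20597375080218439]] x at y=-.207: [0.45983556388659835, 0.4597545989356602]
el [[0.4213990119463411, -0.0400290133439432], [0.4195020185984184, -0.21333256523438326]] x at y=-.207: [0.4189396494122474, 0.4195952927294159]
er [[0.4869355598258508, -0.039200430928670385], [0.48361908495332556, -0.2016153418224398]] x at y=-.207: [0.4844639928687651, 0.4835397728114618]
```

```bash
python3 -c "
from h import *
plan([.4543,-.119,.150],89,5)"
```

```text
[25.0, -24.9, -2.9] [-0.03, -0.02, 2.34]
[23.9, -25.9, -2.9] [-0.03, -0.02, 2.34]
[22.9, -26.8, -3.0] [-0.03, -0.02, 2.34]
[21.7, -27.7, -3.0] [-0.03, -0.02, 2.34]
[20.6, -28.6, -3.0] [-0.03, -0.02, 2.34]
```

```bash
python3 -m jog '[25,-25,-10,0,0,2.4,0, 24,-26,-5,0,0,2.4,0, 23,-27,0,0,0,2.4,0, 22,-28,0,0,0,2.3,0, 20,-28,0,0,0,2.3,0]'
python3 -m jog '[0,0,0,0,0,0,0, 0,0,0,0,0,0,0]'
python3 - <<'E'
from h import *; import cv2,pickle
st(); m=optics.camera_model('wrist'); im=optics.get_image('wrist')[:,:,::-1]
cv2.imwrite('pics/w7.png',cv2.resize(im,(768,576))); pickle.dump((manip.observe(),m,im),open('m7.pkl','wb'))
cv2.imwrite('pics/s7.png',cv2.resize(optics.get_image('scene')[120:300,180:380,::-1],(800,720))[:600])
plan([.4543,-.119,.080],89,4)
E
```

```text
time: 6.05
position: [0.4536, -0.1183, 0.1506]
eef_rot: [0.714, 0.7, -0.0, -0.001]
force: [0.6, -1.0, -0.5]
width: 0.0156
time: 6.3
position: [0.4555, -0.1196, 0.1513]
eef_rot: [0.714, 0.7, -0.0, -0.0]
force: [1.0, -0.3, -1.7]
width: 0.0156
t6.30 p [ 455.5 -119.6  151.3] yaw 88.91 z [-1.e-04  0.e+00 -1.e+00] F [ 1.03 -0.31 -1.67] M [-0.116 -0.125 -0.008] w 15.6
[0.2, -0.3, 17.8] [-0.0, -0.0, -0.03]
[0.2, -0.3, 17.8] [-0.0, -0.0, -0.03]
[0.2, -0.3, 17.8] [-0.0, -0.0, -0.03]
[0.2, -0.3, 17.8] [-0.0, -0.0, -0.03]
```

View pics/w7.png

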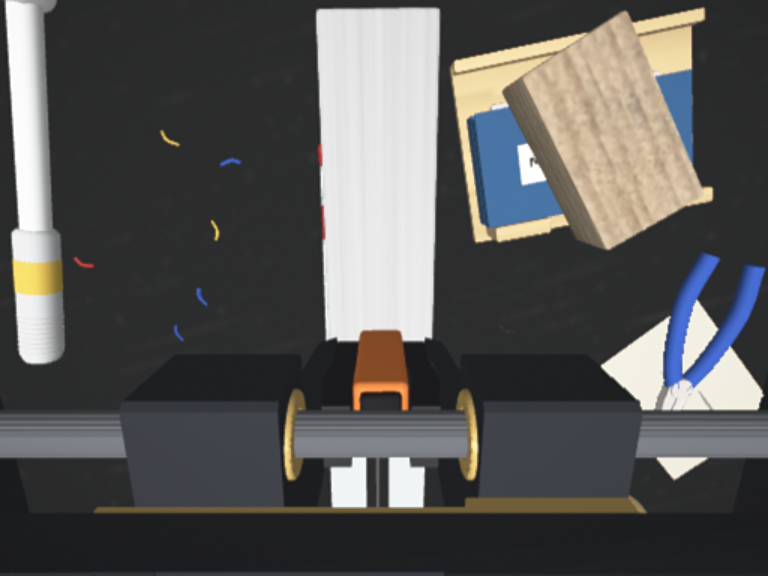

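View pics/s7.png

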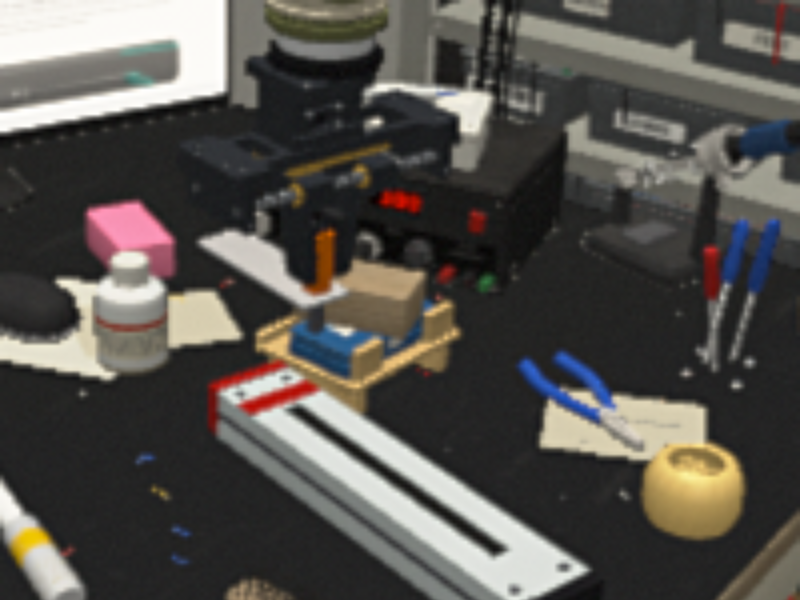

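The wrist view shows the slot at (378,480), directly in line with the plate centre (378,10) and the grip (381,370). The stack on the stand at (600,130) is upright. I'm lowering.

```bash
python3 -m jog '[0,-0.5,20,0,0,0,0, 0,0,20,0,0,0,0, 0,0,15,0,0,0,0, 0,0,8,0,0,0,0, 0,0,0,0,0,0,0]'; python3 -c "
from h import *; st()"
```

```text
time: 7.02
position: [0.4547, -0.1194, 0.0884]
eef_rot: [0.714, 0.7, -0.0, -0.0]
force: [0.5, -0.4, -1.3]
width: 0.0158
t7.03 p [ 454.7 -119.4   88.4] yaw 88.88 z [-7.e-04  4.e-04 -1.e+00] F [ 0.52 -0.43 -1.29] M [-0.09  -0.123 -0.004] w 15.8
```

```bash
python3 -m jog '[0,0,3,0,0,0,0, 0,0,3,0,0,0,0, 0,0,2,0,0,0,0, 0,0,2,0,0,0,0, 0,0,0,0,0,0,0]'; python3 -c "
from h import *; st()"
```

```text
time: 7.65
position: [0.4545, -0.1192, 0.0786]
eef_rot: [0.714, 0.7, -0.0, -0.0]
force: [-0.9, -0.3, -1.8]
width: 0.0154
t7.65 p [ 454.5 -119.2   78.6] yaw 88.89 z [-2.e-04  1.e-04 -1.e+00] F [-0.91 -0.26 -1.75] M [-0.057 -0.028 -0.006] w 15.4
```

```bash
python3 -m jog '[0,0,3,0,0,0,0, 0,0,3,0,0,0,0, 0,0,3,0,0,0,0, 0,0,0,0,0,0,0]'; python3 -c "
from h import *; st()"
```

```text
time: 8.15
position: [0.4544, -0.1191, 0.0695]
eef_rot: [0.714, 0.7, -0.0, -0.0]
force: [-0.7, 0.4, -0.8]
width: 0.0157
t8.15 p [ 454.4 -119.1   69.5] yaw 88.89 z [-5.e-04  3.e-04 -1.e+00] F [-0.72  0.43 -0.78] M [-0.103 -0.091  0.021] w 15.7
```

```bash
python3 -m jog '[0,0,1,0,0,0,0, 0,0,1,0,0,0,0, 0,0,0,0,0,0,0]'; python3 -c "
from h import *; st()"
```

```text
time: 8.52
position: [0.4545, -0.1192, 0.0677]
eef_rot: [0.714, 0.7, -0.0, -0.0]
force: [0.8, -0.0, -2.1]
width: 0.0161
t8.53 p [ 454.5 -119.2   67.7] yaw 88.88 z [-1.e-04  1.e-04 -1.e+00] F [ 0.81 -0.05 -2.07] M [-0.148 -0.095 -0.001] w 16.1
```

```bash
python3 -m jog '[0,0,1,0,0,0,0, 0,0,0,0,0,0,0]'; python3 -c "
from h import *; st()"
```

```text
time: 8.78
position: [0.4547, -0.1193, 0.0673]
eef_rot: [0.714, 0.7, 0.0, 0.0]
force: [-1.2, 0.6, 4.2]
width: 0.0159
t8.78 p [ 454.7 -119.3   67.3] yaw 88.89 z [ 6.e-04 -4.e-04 -1.e+00] F [-1.24  0.62  4.2 ] M [0.042 0.165 0.04 ] w 15.9
```

Contact at TCP z = 67.3 mm, against 66.5 mm expected for the track and 80.5 mm for the rail top. The tooth is therefore standing on the track with a press of about 5 N, and I start sliding.

```bash
python3 -m jog '[-3,0,0,0,0,0,0, -4,0,0,0,0,0,0, -4,0,0,0,0,0,0, -4,0,0,0,0,0,0]'; python3 -c "
from h import *; st()"
```

```text
time: 9.28
position: [0.4544, -0.1336, 0.0673]
eef_rot: [0.714, 0.7, 0.001, -0.0]
force: [0.7, 5.8, 5.5]
width: 0.016
t9.28 p [ 454.4 -133.6   67.3] yaw 88.87 z [ 7.0e-04  1.3e-03 -1.0e+00] F [0.68 5.84 5.49] M [ 1.06  -0.094 -0.029] w 16.0
```

```bash
python3 -m jog '[-3,0,-0.2,0,0,0,0, -3,0,0,0,0,0,0, -2,0,0,0,0,0,0, 0,0,0,0,0,0,0]'; python3 -c "
from h import *; st()"
```

```text
time: 9.78
position: [0.4542, -0.1419, 0.0673]
eef_rot: [0.714, 0.7, 0.0, -0.0]
force: [-1.3, 4.1, 6.2]
width: 0.0158
t9.78 p [ 454.2 -141.9   67.3] yaw 88.87 z [ 4.e-04  7.e-04 -1.e+00] F [-1.31  4.12  6.17] M [ 0.897 -0.09   0.039] w 15.8
```

```bash
python3 -m jog '[-1.5,0,-0.2,0,0,0,0, -1.5,0,0,0,0,0,0, -1.5,0,0,0,0,0,0, -1.5,0,0,0,0,0,0]'; python3 -c "
from h import *; st()"
```

```text
time: 10.28
position: [0.454, -0.1481, 0.0673]
eef_rot: [0.714, 0.7, 0.0, -0.0]
force: [-0.3, 4.9, 5.8]
width: 0.0161
t10.28 p [ 454.  -148.1   67.3] yaw 88.88 z [ 1.e-04  5.e-04 -1.e+00] F [-0.31  4.93  5.84] M [ 0.935 -0.077 -0.019] w 16.1
```

```bash
python3 -m jog '[-1.5,0,0,0,0,0,0, -1.5,0,0,0,0,0,0, -1.5,0,0,0,0,0,0, -1.5,0,0,0,0,0,0]'; python3 -c "
from h import *; st()"
```

```text
time: 10.78
position: [0.4539, -0.1541, 0.0672]
eef_rot: [0.714, 0.7, 0.0, -0.0]
force: [-0.2, 4.8, 5.9]
width: 0.0158
t10.78 p [ 453.9 -154.1   67.2] yaw 88.88 z [ 0.e+00  4.e-04 -1.e+00] F [-0.16  4.85  5.9 ] M [ 0.934 -0.086 -0.037] w 15.8
```

```bash
python3 -m jog '[-1.2,0,0,0,0,0,0, -1.2,0,0,0,0,0,0, -1.2,0,0,0,0,0,0, -1.2,0,0,0,0,0,0, -1.2,0,0,0,0,0,0]'; python3 -c "
from h import *; st()"
```

```text
time: 11.4
position: [0.4537, -0.1601, 0.0672]
eef_rot: [0.714, 0.7, 0.0, -0.0]
force: [-0.5, 5.1, 5.6]
width: 0.0156
t11.40 p [ 453.7 -160.1   67.2] yaw 88.88 z [ 0.e+00  4.e-04 -1.e+00] F [-0.48  5.15  5.58] M [ 0.934 -0.117 -0.01 ] w 15.6
```

```bash
python3 -m jog '[-1.2,0,0,0,0,0,0, -1.2,0,0,0,0,0,0, -1.2,0,0,0,0,0,0, -1.2,0,0,0,0,0,0]'; python3 -c "
from h import *; st()"
```

```text
time: 11.9
position: [0.4536, -0.1649, 0.0672]
eef_rot: [0.714, 0.7, 0.0, -0.0]
force: [0.7, 4.4, 4.6]
width: 0.0158
t11.90 p [ 453.6 -164.9   67.2] yaw 88.88 z [-0.e+00  4.e-04 -1.e+00] F [0.66 4.44 4.6 ] M [ 0.913 -0.09   0.002] w 15.8
```

```bash
python3 -m jog '[-1.2,0,0,0,0,0,0, -1.2,0,0,0,0,0,0, -1.2,0,0,0,0,0,0, -1.2,0,0,0,0,0,0]'; python3 -c "
from h import *; st()"
```

```text
time: 12.4
position: [0.4535, -0.1697, 0.0672]
eef_rot: [0.714, 0.7, 0.0, -0.0]
force: [-0.2, 5.4, 5.0]
width: 0.0157
t12.40 p [ 453.5 -169.7   67.2] yaw 88.88 z [-1.e-04  5.e-04 -1.e+00] F [-0.22  5.37  4.96] M [ 0.907 -0.156  0.015] w 15.7
```

```bash
python3 -m jog '[-1.2,0,0,0,0,0,0, -1.2,0,0,0,0,0,0, -1.2,0,0,0,0,0,0]'; python3 -c "
from h import *; st()"
```

```text
time: 12.78
position: [0.4534, -0.1733, 0.0672]
eef_rot: [0.714, 0.7, 0.0, -0.0]
force: [0.3, 5.6, 5.4]
width: 0.0161
t12.78 p [ 453.4 -173.3   67.2] yaw 88.88 z [-1.e-04  5.e-04 -1.e+00] F [0.33 5.56 5.38] M [ 0.936 -0.118  0.014] w 16.1
```

```bash
python3 -m jog '[-1.2,0,0,0,0,0,0, -1.2,0,0,0,0,0,0, -1.2,0,0,0,0,0,0, -1.2,0,0,0,0,0,0]'; python3 -c "
from h import *; st()"
```

```text
time: 13.28
position: [0.4533, -0.1781, 0.0672]
eef_rot: [0.714, 0.7, 0.0, -0.0]
force: [-0.4, 3.5, 4.7]
width: 0.0155
t13.28 p [ 453.3 -178.1   67.2] yaw 88.88 z [-1.e-04  5.e-04 -1.e+00] F [-0.43  3.52  4.74] M [ 0.924 -0.08  -0.005] w 15.5
```

```bash
python3 -m jog '[-1.2,0,0,0,0,0,0, -1.2,0,0,0,0,0,0, -1.2,0,0,0,0,0,0, -1.2,0,0,0,0,0,0]'; python3 -c "
from h import *; st()"
```

```text
time: 13.78
position: [0.4532, -0.1829, 0.0672]
eef_rot: [0.714, 0.7, 0.0, -0.0]
force: [-0.3, 4.2, 5.5]
width: 0.0153
t13.78 p [ 453.2 -182.9   67.2] yaw 88.88 z [-1.e-04  6.e-04 -1.e+00] F [-0.27  4.25  5.5 ] M [ 0.937 -0.103 -0.028] w 15.3
```

```bash
python3 -m jog '[-1.2,0,0,0,0,0,0, -1.2,0,0,0,0,0,0, -1.2,0,0,0,0,0,0, -1.2,0,0,0,0,0,0]'; python3 -c "
from h import *; st()"
```

```text
time: 14.28
position: [0.4531, -0.1877, 0.0672]
eef_rot: [0.714, 0.7, 0.0, -0.0]
force: [0.3, 5.0, 5.9]
width: 0.0157
t14.28 p [ 453.1 -187.7   67.2] yaw 88.88 z [-1.e-04  5.e-04 -1.e+00] F [0.26 4.96 5.93] M [ 0.937 -0.095  0.056] w 15.7
```

```bash
python3 -m jog '[-1.2,0,0,0,0,0,0, -1.2,0,0,0,0,0,0, -1.2,0,0,0,0,0,0, -1.2,0,0,0,0,0,0]'; python3 -c "
from h import *; st()"
```

```text
time: 14.78
position: [0.453, -0.1925, 0.0672]
eef_rot: [0.714, 0.7, 0.0, -0.0]
force: [0.2, 4.1, 5.4]
width: 0.0151
t14.78 p [ 453.  -192.5   67.2] yaw 88.88 z [-2.e-04  6.e-04 -1.e+00] F [0.19 4.08 5.44] M [ 0.97  -0.079 -0.043] w 15.1
```

```bash
python3 -m jog '[-1.2,0,0,0,0,0,0, -1.2,0,0,0,0,0,0, -1.2,0,0,0,0,0,0, -1.2,0,0,0,0,0,0]'; python3 -c "
from h import *; st()"
```

```text
time: 15.28
position: [0.4529, -0.1972, 0.0672]
eef_rot: [0.714, 0.7, 0.0, -0.0]
force: [0.5, 4.1, 5.8]
width: 0.0154
t15.28 p [ 452.9 -197.2   67.2] yaw 88.88 z [-2.e-04  6.e-04 -1.e+00] F [0.47 4.09 5.76] M [ 0.861 -0.093 -0.014] w 15.4
```

```bash
python3 -m jog '[-1.2,0,0,0,0,0,0, -1.2,0,0,0,0,0,0, -1.2,0,0,0,0,0,0, -1.2,0,0,0,0,0,0]'; python3 -c "
from h import *; st()"
```

```text
time: 15.78
position: [0.4528, -0.202, 0.0672]
eef_rot: [0.714, 0.7, 0.0, -0.0]
force: [1.1, 4.5, 6.6]
width: 0.0157
t15.78 p [ 452.8 -202.    67.2] yaw 88.88 z [-2.e-04  6.e-04 -1.e+00] F [1.07 4.53 6.64] M [ 0.981 -0.059 -0.006] w 15.7
```

```bash
python3 -m jog '[-1.2,0,0,0,0,0,0, -1.2,0,0,0,0,0,0, -1.2,0,0,0,0,0,0, -1.2,0,0,0,0,0,0]'; python3 -c "
from h import *; st()"
```

```text
time: 16.27
position: [0.4527, -0.2068, 0.0672]
eef_rot: [0.714, 0.7, 0.0, -0.0]
force: [0.4, 4.9, 5.5]
width: 0.0157
t16.27 p [ 452.7 -206.8   67.2] yaw 88.88 z [-2.e-04  6.e-04 -1.e+00] F [0.44 4.92 5.48] M [ 0.931 -0.146  0.028] w 15.7
```

```bash
python3 -m jog '[-1.2,0,0,0,0,0,0, -1.2,0,0,0,0,0,0, -1.2,0,0,0,0,0,0, -1.2,0,0,0,0,0,0]'; python3 -c "
from h import *; st()"
```

```text
time: 16.77
position: [0.4527, -0.2116, 0.0672]
eef_rot: [0.714, 0.7, 0.0, -0.0]
force: [0.1, 4.6, 6.7]
width: 0.0161
t16.77 p [ 452.7 -211.6   67.2] yaw 88.88 z [-2.e-04  6.e-04 -1.e+00] F [0.07 4.55 6.72] M [ 0.981 -0.095 -0.004] w 16.1
```

```bash
python3 -m jog '[-1.2,0,0,0,0,0,0, -1.2,0,0,0,0,0,0, -1.2,0,0,0,0,0,0, -1.2,0,0,0,0,0,0]'; python3 -c "
from h import *; st()"
```

```text
time: 17.27
position: [0.4525, -0.2164, 0.0672]
eef_rot: [0.714, 0.7, 0.0, -0.0]
force: [0.3, 4.2, 4.6]
width: 0.0152
t17.27 p [ 452.5 -216.4   67.2] yaw 88.88 z [-2.e-04  5.e-04 -1.e+00] F [0.34 4.2  4.63] M [ 0.824 -0.097 -0.046] w 15.2
```

```bash
python3 -m jog '[-1.2,0,0,0,0,0,0, -1.2,0,0,0,0,0,0, -1.2,0,0,0,0,0,0, -1.2,0,0,0,0,0,0]'; python3 -c "
from h import *; st()"
```

```text
time: 17.77
position: [0.4525, -0.2217, 0.067]
eef_rot: [0.714, 0.7, -0.0, 0.0]
force: [-0.2, 1.2, 0.6]
width: 0.0157
t17.77 p [ 452.5 -221.7   67. ] yaw 88.89 z [-1.e-04 -3.e-04 -1.e+00] F [-0.16  1.16  0.57] M [ 0.279 -0.11   0.008] w 15.7
```

Both the press and drag forces fell away at TCP y = -221.7 mm, so the tooth is over the notch. I'm lowering gently.

```bash
python3 -m jog '[0,0,0.5,0,0,0,0, 0,0,0.5,0,0,0,0, 0,0,0,0,0,0,0]'; python3 -c "
from h import *; st()"
```

```text
time: 18.15
position: [0.4526, -0.2217, 0.0663]
eef_rot: [0.714, 0.7, -0.0, 0.0]
force: [-0.9, 0.3, 5.3]
width: 0.0155
t18.15 p [ 452.6 -221.7   66.3] yaw 88.89 z [ 3.e-04 -8.e-04 -1.e+00] F [-0.88  0.34  5.26] M [0.005 0.117 0.052] w 15.5
```

```bash
python3 -m jog '[-1,0,0,0,0,0,0, 0,0,0,0,0,0,0]'; python3 -c "
from h import *; st()"
```

```text
time: 18.4
position: [0.4525, -0.2226, 0.0659]
eef_rot: [0.714, 0.7, -0.0, 0.0]
force: [-0.3, -1.4, -0.9]
width: 0.0155
t18.40 p [ 452.5 -222.6   65.9] yaw 88.89 z [-1.e-04 -3.e-04 -1.e+00] F [-0.29 -1.43 -0.93] M [-0.245 -0.094  0.043] w 15.5
```

```bash
python3 -m jog '[-1,0,0,0,0,0,0, 0,0,0.7,0,0,0,0, 0,0,0.7,0,0,0,0, 0,0,0,0,0,0,0]'; python3 -c "
from h import *; st()"
```

```text
time: 18.9
position: [0.4525, -0.2235, 0.0647]
eef_rot: [0.714, 0.7, -0.0, 0.0]
force: [1.4, -1.3, -0.8]
width: 0.0155
t18.90 p [ 452.5 -223.5   64.7] yaw 88.89 z [-0.e+00 -1.e-04 -1.e+00] F [ 1.4  -1.25 -0.82] M [-0.254 -0.097  0.022] w 15.5
```

```bash
python3 -m jog '[-0.8,0,1,0,0,0,0, 0,0,1,0,0,0,0, 0,0,1,0,0,0,0, 0,0,0,0,0,0,0]'; python3 -c "
from h import *; st()"
```

```text
time: 19.4
position: [0.4524, -0.2241, 0.0616]
eef_rot: [0.714, 0.7, 0.0, -0.0]
force: [-0.5, 0.3, -1.1]
width: 0.0158
t19.40 p [ 452.4 -224.1   61.6] yaw 88.89 z [-2.e-04  2.e-04 -1.e+00] F [-0.48  0.26 -1.12] M [-0.125 -0.08  -0.005] w 15.8
```

Sinking freely, so I keep lowering until the plate lies on the rail (expected TCP z of about 55 mm).

```bash
python3 -m jog '[0,0,1.5,0,0,0,0, 0,0,1.5,0,0,0,0, 0,0,1.5,0,0,0,0, 0,0,0,0,0,0,0]'; python3 -c "
from h import *; st()"
```

```text
time: 19.9
position: [0.4524, -0.2242, 0.0571]
eef_rot: [0.714, 0.7, -0.0, -0.0]
force: [-1.1, -0.5, -1.4]
width: 0.0158
t19.90 p [ 452.4 -224.2   57.1] yaw 88.89 z [-2.e-04  2.e-04 -1.e+00] F [-1.06 -0.52 -1.44] M [-0.06  -0.042  0.035] w 15.8
```

```bash
python3 -m jog '[0,0,1,0,0,0,0, 0,0,0,0,0,0,0]'; python3 -c "
from h import *; st()"
```

```text
time: 20.15
position: [0.4525, -0.2242, 0.0562]
eef_rot: [0.714, 0.7, -0.0, -0.0]
force: [0.1, 0.3, -0.8]
width: 0.0158
t20.15 p [ 452.5 -224.2   56.2] yaw 88.89 z [-1.e-04  1.e-04 -1.e+00] F [ 0.14  0.31 -0.76] M [-0.015 -0.059  0.013] w 15.8
```

```bash
python3 -m jog '[0,0,0.7,0,0,0,0, 0,0,0.5,0,0,0,0, 0,0,0,0,0,0,0]'; python3 -c "
from h import *; st()"
```

```text
time: 20.52
position: [0.4525, -0.2242, 0.0553]
eef_rot: [0.714, 0.7, -0.0, 0.0]
force: [-1.0, 1.2, 3.2]
width: 0.0157
t20.52 p [ 452.5 -224.2   55.3] yaw 88.89 z [ 2.e-04 -2.e-04 -1.e+00] F [-0.96  1.19  3.18] M [ 0.082  0.09  -0.01 ] w 15.7
```

The plate is on the rail: it has dropped exactly 12.0 mm with contact of about 4 N. I ease off, let go and rise.

```bash
python3 -m jog '[0,0,-0.3,0,0,0,0, 0,0,0,0,0,0,0.3, 0,0,0,0,0,0,0.5, 0,0,0,0,0,0,0.5, 0,0,0,0,0,0,0.5]'
python3 -m jog '[0,0,-8,0,0,0,0.5, 0,0,-20,0,0,0,0.5, 0,0,-30,0,0,0,0.5, 0,0,-40,0,0,0,0.5, 0,0,-40,0,0,0,0.5]'
python3 - <<'E'
from h import *; import cv2
st(); cv2.imwrite('pics/w9.png',cv2.resize(optics.get_image('wrist')[:,:,::-1],(768,576)))
cv2.imwrite('pics/s9.png',cv2.resize(optics.get_image('scene')[150:300,200:400,::-1],(800,600),interpolation=cv2.INTER_CUBIC))
E
```

```text
time: 21.15
position: [0.4525, -0.2242, 0.0553]
eef_rot: [0.714, 0.7, 0.0, 0.0]
force: [0.6, -0.5, 0.3]
width: 0.044
time: 21.78
position: [0.4523, -0.224, 0.1952]
eef_rot: [0.714, 0.7, 0.0, 0.0]
force: [0.3, -0.7, -0.9]
width: 0.0441
t21.77 p [ 452.3 -224.   195.2] yaw 88.89 z [ 2.e-04 -2.e-04 -1.e+00] F [ 0.26 -0.66 -0.86] M [-0.026 -0.081 -0.025] w 44.1
```

View pics/w9.png

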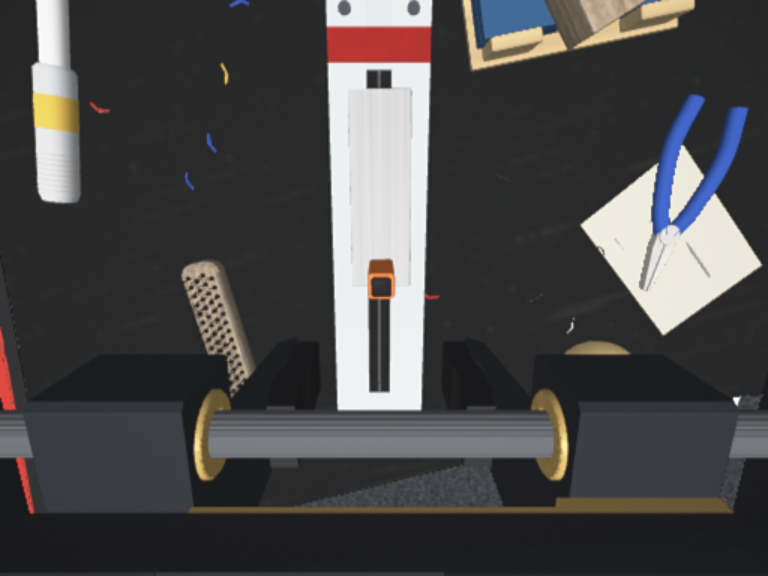

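View pics/s9.png

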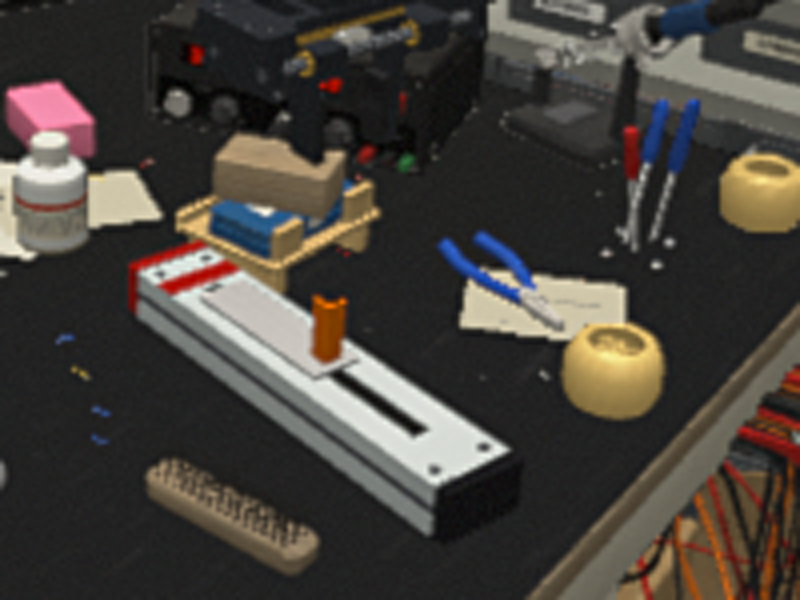

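The plate lies flat along the rail (wrist view, (380,190)) with its button at (381,287). The stack sits upright on its stand, and nothing else has moved. Handing in.

```bash
python3 -c "
from plant import order
print(order.hand_in())"
```

```text
the job is handed in; nothing more can be done
None
```

The gauge is out from under the stack and seated in the rail's hidden notch, and I handed the job in at about 22 s of the 72 s allowed.

- **Drawing out:** I gripped the gauge by its orange grip and pulled it straight out to the stand's -x side. The fence held the stack, and the case and pine block stayed upright on the stand.
- **Sliding:** I stood the tooth on the track about 88 mm from the rail's middle, at the red end. The press was about 5–8 N all the way along, and I never raised the tooth out of the slot.
- **Finding the notch:** Near x = -15 of the rail the press and drag forces fell away. Lowering 0.7 mm there met about 5 N again, so I moved about 2.5 mm further on before it sank freely.
- **Last checks:** The plate sank exactly 12.0 mm, from 67.3 to 55.3 mm at the TCP, which matches lying flat on the rail. After letting go, the wrist and scene pictures show the plate flat along the rail and the gripper clear. Nothing else visible there had moved, though neither picture showed the mouse.

No check failed. The two cameras differed by 1–2 mm on the rail and grip positions, within their calibration.

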